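# Stir the burnishing beads in the pot until the two kinds are mixed

### The arm

A 7-joint arm with a two-finger parallel gripper is mounted at the origin on the work surface. World frame = base frame: x ahead of the robot, y to its left, z up, the work surface at z = 0. Lengths are in m, angles in rad, forces in N, time in s.
With the tool pointing down it reaches from about 0.4 to 0.875 m from the base axis. Payload 19.3 kg.
Tool frame: the origin (TCP) lies at the very end of the fingers, on their centre line; the grasp point (between the pads) lies 19 mm behind it; z points along the fingers, y is the line along which they close (so a half turn about z gives the same grasp; the last joint's range is limited). The gripper opens to 85 mm and grips with 20 to 120 N. Pads are 22 mm wide; open, the fingers measure 114 mm over their backs; the gripper's body (76 mm by 85 mm) begins 54 mm behind the grasp point. The pads swing forward as they close: fully open they stand 13 mm farther back than shut.
Start: joints at [1.079, 0.521, -0.036, 1.599, 0.021, 1.021, -0.113], TCP at [0.256, -0.57, 0.231] pointing down, gripper open.
Joint ranges: [-2.91, 2.91], [-0.3, 2.13], [-1.5, 1.42], [0.17, 2.43], [-1.26, 4.41], [0.16, 1.93], [-2.52, 2.52]. Speed limits (rad/s): [1.89, 1.89, 2.39, 2.39, 3.01, 3.01, 3.01].

### API

Orientations are given as [roll, pitch, yaw] about the fixed x, y, z axes, in that order (R = Rz(yaw) Ry(pitch) Rx(roll)).
In Python, from workcell import observe, grab_frame, job_done gives the robot as it stands.
- The arm moves only by the tool move_arm, never from a script. Its argument "plan" is a list that holds one entry, the list of rows, each a list of 7 numbers: the shift along the tool's x, y, z each as a share of 0.02 m, from -1 to 1, then the turn, a rotation vector about the tool's x, y, z each as a share of 6 degrees, from -1 to 1, then the opening, from -1 (shut) to 1 (fully open). A call has exactly 10 rows; each row shifts and turns the commanded pose from where the row before left it, along the tool's axes as they then stand; what a row does not reach is not made up. A row lasts 1/10 s, in which the tool goes at most 50 mm and 8.59 degrees, less where a joint would pass 70% of its speed; a pose out of reach is approached as far as the arm can. A call with a number of a shift or a turn outside -1 to 1 is refused whole. A call with a gripper value outside its range is refused whole. The fingers move at their own pace and stop on an object; "grip_force" is the grip in N (left out, the last holds). Time passes only in rows, so rows that do not move let the fingers close, or fill a call up. It gives the time, the measured TCP pose, the force, the opening and the grip force at its end, in the units of the state.
- observe(): the state, without advancing time (a new reading comes with each control period).
- grab_frame(name): name is "scene" or "top"; returns a dict with "color" (400x640x3 uint8, red, green, blue), "intrinsics" (3x3 intrinsics, pixels), "k1" (the pictures are not rectified: a ray, as slopes to the right and down, at radius r is drawn at 1 + k1 r^2 times it, then the intrinsics apply), "position" and "orientation" of the camera in the world. Camera axes: x right, y down, z forward; pixel columns grow to the right and rows downward; lengths in m; the calibration is good to about 2 mm. A picture is of the moment at which its call begins. There is no depth.
- job_done(): hands the job in; it is judged then, once.
The state is a dict: "clock": time; "qpos": joint angles; "qd": joint speeds; "joint_efforts": joint torques, N m; "position": TCP position; "tool_rot": TCP orientation; "force": force on the tool from outside, world axes, zero at the start; "moment": the same for the moment, N m; "grip_width": finger opening in m; "finger_force": force on a finger pad.
Only numpy, scipy, OpenCV 4.12 (cv2) and the standard library are available. Lean on these libraries where they do the work, as an engineer would, in place of code of your own. Each camera call takes 0.05 s, during which the arm holds its last target. There are 200 camera calls.

### The job

Take the stirring rod from its hanger, feel your way gently down to the pot's floor between the beads, and stir with the rod until the round and square beads are mixed: both kinds should be found in every half of the pot, whether you halve it along the line through its two lugs or square across that line. Keep every bead in the pot and touch them only with the rod; then hang the rod back in the fork by its collar, leaving the cells and the coil of strip beside it as they are.

Things in the scene. Friction and masses are not known exactly. Their poses are not given: they have to be found in the camera images.
- pot: Open round steel pot bolted to the table. Outside 198 mm, inside 190 mm in diameter; rim 52 mm, flat inner floor 6 mm above the table. Two flat lugs at the rim, across from each other, end 131 mm from the centre; their line is the pot's x axis. Origin: centre of the underside; z up. It may be turned any way. At the start all round beads lie on its +y side, all square ones on its -y side.
- pot_floor (a point): Centre of the pot's inner floor, axes as the pot's. The floor is flat and all beads stand on it in one layer; beads pushed straight at the wall jam there and may twist the rod in the grip, while those swept across the middle or along the wall slide with about 1 N.
- hanger: Fixed aluminium stand with a level fork, 8 mm thick, top 120 mm above the table. The fork's slot, 20 mm wide, runs along the hanger's x axis, open to -x (robot's side), from 34 mm before the origin to 14 mm behind it. The post behind the slot ends at the fork's level. Foot plate 8 mm thick, 90 mm wide. Origin: on the table under the hanging stirrer; z up.
- hanger_seat (a point): Point on the level of the fork's top, 120 mm above the hanger's origin, where the centre of the collar's underside belongs; axes as the hanger's.
- stirrer: Stirring rod, 0.15 kg, hanging upright with a little play in the fork by its collar. Steel rod 12 mm in diameter, 100 mm long, round-ended; above it a 40 mm collar 6 mm thick (100 to 106 mm up), then a wooden grip 22 x 22 mm, 50 mm tall (106 to 156 mm up), its faces square to the body's x and y. Origin: centre of the rod's lower tip; z up the rod. Hung up, the tip is 20 mm above the table.
- stirrer_collar (a point): Centre of the underside of the stirrer's collar, 100 mm up from the tip.
- round0: Round ceramic bead: upright cylinder 30 mm in diameter, 22 mm tall, with a dark 14 mm dimple in its top, 25 g, loose on the pot's floor. Origin: centre of its underside.
- round1: Round ceramic bead: same as round0.
- round2: Round ceramic bead: same as round0.
- round3: Round ceramic bead: same as round0.
- round4: Round ceramic bead: same as round0.
- square0: Square ceramic bead: plain block 25 x 25 mm, 22 mm tall, 25 g, loose on the pot's floor. Origin: centre of its underside.
- square1: Square ceramic bead: same as square0.
- square2: Square ceramic bead: same as square0.
- square3: Square ceramic bead: same as square0.
- square4: Square ceramic bead: same as square0.
- cell_a: Battery cell standing on end, 34 mm in diameter, 62 mm tall, loose; not to be disturbed. Origin: centre of its underside.
- cell_b: Second cell, same as cell_a.
- coil: Loose steel ring of strip, 90 mm in diameter, 14 mm tall, lying flat; not to be disturbed. Origin: centre of its underside.
There are look-alikes about, which are no part of the job. There is more than one size of the stirrer; the one meant has the size given above.

How it is judged:
By the outcome, as a careful person would: the job done as asked, in the order asked, and still so for the second after the job is handed in, with the robot touching nothing.
It also fails if it takes over 67 s, if anything falls off the work surface, if the arm or the gripper's body presses on something with over 40 N, if the wrist force passes 120 N, or if a joint passes its speed limit or range.

## Working session

There is one attempt and no reset: what is moved stays moved. The work goes in short steps, Python scripts to look and compute and a tool call to move; the robot and the scene stay as the last step left them, time stands still between calls to the robot, and variables do not carry over. Pictures are saved under pics/ and viewed, at most 10 in all, crops included, and the job is handed in when it is done.

Besides the shell and the picture viewer there is one more tool, called in YAML: its name, and indented under it one key for each argument. move_arm: Moves the arm, as the interface text tells. Shift numbers are shares of 0.02 m and turn numbers shares of 6 degrees, none past 1 either way. Its arguments: {"type":"object","properties":{"plan":{"type":"array"},"grip_force":{"type":"number"}},"required":["plan"]}

```bash
mkdir -p pics
cat > h.py <<'E'
import numpy as np, cv2
from workcell import observe, grab_frame, job_done
from scipy.spatial.transform import Rotation as R
def rot(o):
    o=np.array(o,float)
    return o if o.shape==(3,3) else (R.from_euler('xyz',o).as_matrix() if o.size==3 else R.from_quat(o).as_matrix())
def ray(f,u,v):
    K=np.array(f['intrinsics']); k=float(np.ravel(f['k1'])[0])
    d=cv2.undistortPoints(np.array([[[u,v]]],float),K,np.array([k,0,0,0,0.]))[0,0]
    return np.array(f['position']),rot(f['orientation'])@np.array([d[0],d[1],1])
def onz(f,u,v,z):
    p,d=ray(f,u,v); return p+d*(z-p[2])/d[2]
def proj(f,P):
    c=rot(f['orientation']).T@(np.array(P,float)-np.array(f['position'])); s=c[:2]/c[2]; k=float(np.ravel(f['k1'])[0])
    s=s*(1+k*(s@s)); K=np.array(f['intrinsics']); return K[:2,:2]@s+K[:2,2]
def tri(f1,a,f2,b):
    p,d=ray(f1,*a);q,e=ray(f2,*b); d/=np.linalg.norm(d);e/=np.linalg.norm(e)
    t=np.linalg.lstsq(np.c_[d,-e],q-p,rcond=None)[0]; x=p+t[0]*d;y=q+t[1]*e
    return (x+y)/2,np.linalg.norm(x-y)
def save(f,n): cv2.imwrite('pics/'+n,f['color'][:,:,::-1])
E
python3 - <<'E'
from h import *
import pickle
F={}
for n in('scene','top'):
    f=F[n]=grab_frame(n); save(f,n+'0.png'); print(n,{k:np.round(v,4).tolist() for k,v in f.items() if k!='color'})
pickle.dump(F,open('F0.pkl','wb'))
print(observe())
E
```

```text
scene {'intrinsics': [[483.9858, 0.0, 317.77], [0.0, 483.9858, 199.877], [0.0, 0.0, 1.0]], 'k1': 0.0089, 'position': [1.0818, -0.2375, 0.892], 'orientation': [-2.5293, 0.0107, 1.0958]}
top {'intrinsics': [[453.4986, 0.0, 319.8743], [0.0, 453.4986, 194.645], [0.0, 0.0, 1.0]], 'k1': 0.0155, 'position': [0.4113, 0.0465, 1.2243], 'orientation': [-2.9858, -0.0218, -1.5679]}
{'clock': 0.1, 'qpos': array([ 1.07877461,  0.52193948, -0.03635745,  1.59993868,  0.02118295,
        1.02109097, -0.11279952]), 'qd': array([ 0.000851  , -0.00154514, -0.00146663, -0.00197689, -0.00112709,
       -0.00035408,  0.00090103]), 'joint_efforts': array([ 3.36329300e-03, -9.28491282e+01,  1.98383622e+00, -3.70532906e+01,
        1.80533918e-02,  5.39939108e-03,  7.95518616e-06]), 'position': array([ 0.25575899, -0.56995111,  0.23079666]), 'tool_rot': array([-3.14060083e+00,  3.93450095e-05,  4.21828128e-01]), 'force': array([ 0.01491252, -0.31809783, -0.15143586]), 'moment': array([ 0.04985479, -0.02484794,  0.01971145]), 'finger_force': 0.0, 'grip_width': 0.08533701899068899}
```

View pics/scene0.png

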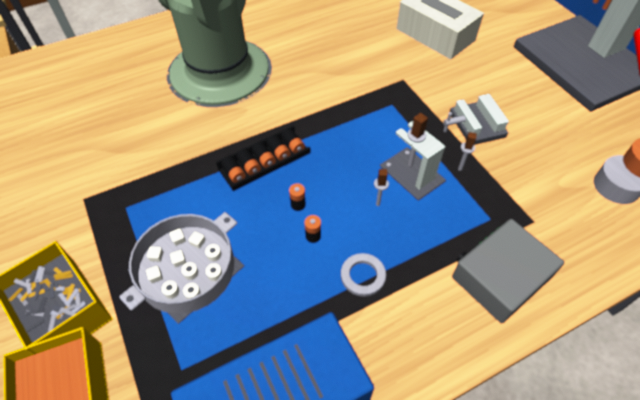

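View pics/top0.png

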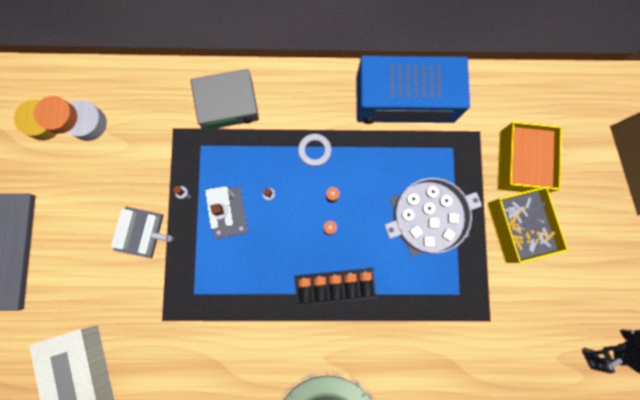

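The scene view shows the pot at (182,262), the big stirrer's grip at (418,125) on its fork, cells at (297,193) and (313,226), and the coil at (363,274). In the top view the pot is at (432,215) with lugs at (393,230) and (474,200), and the hanger is at (222,210). The smaller stirrers at (180,190) and (268,193) are decoys. Next I'll enlarge the hanger and pot.

Run:
```python
from h import *
import pickle
F=pickle.load(open('F0.pkl','rb'))
def crop(n,u,v,w,h,s): return cv2.resize(F[n]['color'][v:v+h,u:u+w,::-1],None,fx=s,fy=s,interpolation=cv2.INTER_CUBIC)
a=np.hstack([crop('top',195,175,60,75,5),crop('scene',385,105,75,75,5)[:, :375]])
b=np.hstack([crop('top',380,165,105,100,3)[:, :300],crop('scene',115,200,125,115,3)[:300,:375]])
b=np.hstack([crop('top',380,167,105,95,2.3*1)[:217,:241],crop('scene',115,205,125,110,2.0)[:217,:250]])
h=217; b=np.hstack([b,np.zeros((h,675-b.shape[1],3),np.uint8)])
cv2.imwrite('pics/c1.png',np.vstack([a,b]))
# rough
for p in [(216,210)]: print(onz(F['top'],*p,0.17))
for p in [(391,230),(476,200)]: print(onz(F['top'],*p,0.05))
for p in [(228,218),(127,300)]: print(onz(F['scene'],*p,0.05))
```

```text
[0.53928235 0.26564898 0.17      ]
[ 0.50406565 -0.16372676  0.05      ]
[ 0.58420024 -0.38971478  0.05      ]
[ 0.50617207 -0.16112471  0.05      ]
[ 0.58951873 -0.39385264  0.05      ]
```

View pics/c1.png

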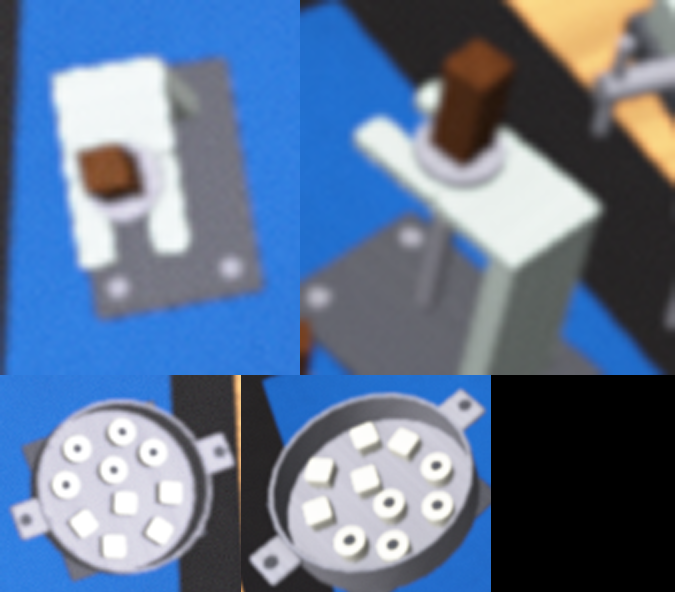

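The hanger opens downward in the top image, turned about 8°. The stirrer grip's top face centre is at about (215.6,208.6) in the top view and (420.6,117.4) in the scene view. The round beads lie on the far, upper-left side of the pot and the squares on the near side. Next I'll fit the poses.

```bash
cat > fit.py <<'E'
from h import *
import pickle
from scipy.optimize import minimize
def boxmask(f,P,shape,s=4):
    pts=np.array([proj(f,p) for p in P])
    m=np.zeros((shape[0]*s,shape[1]*s),np.uint8)
    cv2.fillConvexPoly(m,cv2.convexHull(((pts+.5)*s-.5).astype(np.float32)).round().astype(int),1)
    return cv2.resize(m.astype(np.float32),(shape[1],shape[0]),interpolation=cv2.INTER_AREA)
def brown(f):
    h=cv2.cvtColor(f['color'],cv2.COLOR_RGB2HSV).astype(int); c=f['color'].astype(int)
    return ((c[:,:,0]-c[:,:,2]>18)&(c[:,:,0]<150)).astype(np.float32)
def beads(f,c,zt=0.028):
    """white blobs in the pot: centre world, area, squareness"""
    g=f['color'].min(2); m=np.zeros_like(g); P=np.array([proj(f,[c[0]+.093*np.cos(t),c[1]+.093*np.sin(t),zt]) for t in np.linspace(0,6.28,60)])
    cv2.fillConvexPoly(m,P.round().astype(int),1)
    return g*m
E
python3 - <<'E'
from fit import *
F=pickle.load(open('F0.pkl','rb'))
W={'top':(205,195,25,25),'scene':(408,108,25,32)}
M={}
for n,(u,v,w,h) in W.items():
    m=np.zeros((400,640),np.float32); m[v:v+h,u:u+w]=brown(F[n])[v:v+h,u:u+w]; M[n]=m
    print(n,m.sum())
def cost(q):
    x,y,z,a=q; t=0
    c,s=np.cos(a),np.sin(a)
    P=[[x+c*i-s*j,y+s*i+c*j,z+k] for i in(-.011,.011) for j in(-.011,.011) for k in(0,-.05)]
    for n in W: t+=np.abs(boxmask(F[n],P,(400,640))-M[n]).sum()
    return t
p,e=tri(F['top'],(215.6,208.6),F['scene'],(420.6,117.4)); print('tri',p,e)
best=None
for a in (-.2,0.1,.3,.6):
    S=np.array([[*p,a]]+[[*(p+d),a+b] for d,b in [((.006,0,0),0),((0,.006,0),0),((0,0,.006),0),((0,0,0),.3)]])
    r=minimize(cost,S[0],method='Nelder-Mead',options=dict(initial_simplex=S,xatol=1e-5,fatol=.01,maxiter=300)); print(r.x.round(4),r.fun)
c=lambda x,y:(195+(x+.5)/5-.5,175+(y+.5)/5-.5); cs=lambda x,y:(385+(x-300+.5)/5-.5,105+(y+.5)/5-.5)
T=F['top']
for nm,a in dict(backL=(52,75),backR=(163,57),tipLo=(80,268),tipLi=(115,262),tipRi=(155,253),tipRo=(189,247)).items(): print(nm,onz(T,*c(*a),.12).round(4))
for nm,a in dict(backR=(602,209),backL_=(513,268),tip=(354,135)).items(): print('s',nm,onz(F['scene'],*cs(*a),.12).round(4))
# pot rim: refine by edge; bead blobs
C=np.array([.547,-.277])
for n in F:
    g=beads(F[n],C)
    _,m=cv2.threshold(g,205,255,0); k,l,st,ce=cv2.connectedComponentsWithStats(m)
    for i in range(1,k):
        if st[i,4]>20: print(n,st[i,4],ce[i].round(1),onz(F[n],*ce[i],.028)[:2].round(4))
E
```

```text
top 92.0
scene 289.0
tri [0.54279677 0.26715103 0.17310895] 0.002457604918331105
[ 0.5428  0.2676  0.178  -0.5826] 112.25
[0.5411 0.269  0.1739 0.5102] 118.75
[0.5411 0.2695 0.1741 0.5322] 115.9375
[0.542  0.2684 0.176  0.6503] 114.4375
backL [0.5956 0.3048 0.12  ]
backR [0.6049 0.2509 0.12  ]
tipLo [0.5009 0.2873 0.12  ]
tipLi [0.5039 0.2706 0.12  ]
tipRi [0.5083 0.2515 0.12  ]
tipRo [0.5113 0.2351 0.12  ]
s backR [0.5978 0.3032 0.12  ]
s backL_ [0.6072 0.2517 0.12  ]
s tip [0.5135 0.2339 0.12  ]
scene 135 [175.7 235. ] [ 0.4801 -0.2711]
scene 201 [197.8 236.5] [ 0.5049 -0.2315]
scene 171 [211.6 249.8] [ 0.5482 -0.2168]
scene 181 [174.9 255.2] [ 0.5255 -0.2871]
scene 150 [153.1 251.9] [ 0.4974 -0.324 ]
scene 75 [166.  264.9] [ 0.5385 -0.3095]
scene 173 [188.1 268.5] [ 0.5665 -0.273 ]
scene 170 [212.2 269.6] [ 0.591  -0.2312]
scene 196 [150.8 272.1] [ 0.5398 -0.3411]
scene 192 [168.3 286.9] [ 0.5867 -0.3198]
scene 191 [189.9 289.4] [ 0.6114 -0.2842]
top 3013 [430.3 216.6] [ 0.542  -0.2733]
```

```bash
cat > go.py <<'E'
from h import *
def rows(wps,start=None,step=1.0,ret=False):
    """wps: [x,y,z,yaw]; prints tool-axis shares per row, resampled at <= step*20mm and 6deg a row"""
    if start is None:
        o=observe(); start=[*o['position'],o['tool_rot'][2]]
    p=np.array(start,float); out=[]
    for w in wps:
        w=np.array(w,float); d=w[:3]-p[:3]; dy=(w[3]-p[3]+np.pi)%(2*np.pi)-np.pi
        n=max(1,int(np.ceil(max(np.linalg.norm(d)/(.02*step),abs(dy)/np.radians(6))-1e-6)))
        for i in range(n):
            c,s=np.cos(p[3]),np.sin(p[3])
            v=np.array([c*d[0]+s*d[1],s*d[0]-c*d[1],-d[2]])/n/.02
            v=np.round(v,2); t=round(-dy/n/np.radians(6),2)
            out.append([*v,t])
            v=v*.02; p[:3]+=[c*v[0]+s*v[1],s*v[0]-c*v[1],-v[2]]; p[3]-=t*np.radians(6)
    if ret: return out,p
    for i,r in enumerate(out):
        if i%10==0: print('--',i)
        print([float(x) for x in r])
    print('end',p.round(4))
E
python3 - <<'E'
from go import *
rows([[.40,-.32,.231,1.744],[.48,-.15,.231,1.744],[.5415,.268,.231,1.744]])
E
```

```text
-- 0
[0.78, -0.56, -0.0, -0.84]
[0.83, -0.49, -0.0, -0.84]
[0.87, -0.42, -0.0, -0.84]
[0.9, -0.34, -0.0, -0.84]
[0.93, -0.26, -0.0, -0.84]
[0.95, -0.18, -0.0, -0.84]
[0.96, -0.09, -0.0, -0.84]
[0.96, -0.01, -0.0, -0.84]
[0.96, 0.08, -0.0, -0.84]
[0.95, 0.16, -0.0, -0.84]
-- 10
[0.93, 0.24, -0.0, -0.84]
[0.91, 0.32, -0.0, -0.84]
[0.87, 0.4, -0.0, -0.84]
[0.84, 0.48, -0.0, -0.84]
[0.79, 0.55, -0.0, -0.84]
[0.77, 0.54, -0.0, -0.0]
[0.77, 0.54, -0.0, -0.0]
[0.77, 0.54, -0.0, -0.0]
[0.77, 0.54, -0.0, -0.0]
[0.77, 0.54, -0.0, -0.0]
-- 20
[0.77, 0.54, -0.0, -0.0]
[0.77, 0.54, -0.0, -0.0]
[0.77, 0.54, -0.0, -0.0]
[0.77, 0.54, -0.0, -0.0]
[0.77, 0.54, -0.0, -0.0]
[0.91, 0.3, -0.0, -0.0]
[0.91, 0.3, -0.0, -0.0]
[0.91, 0.3, -0.0, -0.0]
[0.91, 0.3, -0.0, -0.0]
[0.91, 0.3, -0.0, -0.0]
-- 30
[0.91, 0.3, -0.0, -0.0]
[0.91, 0.3, -0.0, -0.0]
[0.91, 0.3, -0.0, -0.0]
[0.91, 0.3, -0.0, -0.0]
[0.91, 0.3, -0.0, -0.0]
[0.91, 0.3, -0.0, -0.0]
[0.91, 0.3, -0.0, -0.0]
[0.91, 0.3, -0.0, -0.0]
[0.91, 0.3, -0.0, -0.0]
[0.91, 0.3, -0.0, -0.0]
-- 40
[0.91, 0.3, -0.0, -0.0]
[0.91, 0.3, -0.0, -0.0]
[0.91, 0.3, -0.0, -0.0]
[0.91, 0.3, -0.0, -0.0]
[0.91, 0.3, -0.0, -0.0]
[0.91, 0.3, -0.0, -0.0]
[0.91, 0.3, -0.0, -0.0]
end [0.5429 0.2673 0.2308 1.7413]
```

move_arm:
  plan:
    - [[0.78,-0.56,0,0,0,-0.84,1],[0.83,-0.49,0,0,0,-0.84,1],[0.87,-0.42,0,0,0,-0.84,1],[0.9,-0.34,0,0,0,-0.84,1],[0.93,-0.26,0,0,0,-0.84,1],[0.95,-0.18,0,0,0,-0.84,1],[0.96,-0.09,0,0,0,-0.84,1],[0.96,-0.01,0,0,0,-0.84,1],[0.96,0.08,0,0,0,-0.84,1],[0.95,0.16,0,0,0,-0.84,1]]
  grip_force: 80

```text
clock: 1.1
position: [0.3527, -0.4027, 0.2311]
tool_rot: [-3.141, -0.0, 1.305]
force: [-0.6, -0.1, 0.9]
grip_width: 0.0855
finger_force: 0.0
```

move_arm:
  plan:
    - [[0.93,0.24,0,0,0,-0.84,1],[0.91,0.32,0,0,0,-0.84,1],[0.87,0.4,0,0,0,-0.84,1],[0.84,0.48,0,0,0,-0.84,1],[0.79,0.55,0,0,0,-0.84,1],[0.77,0.54,0,0,0,0,1],[0.77,0.54,0,0,0,0,1],[0.77,0.54,0,0,0,0,1],[0.77,0.54,0,0,0,0,1],[0.77,0.54,0,0,0,0,1]]

```text
clock: 2.1
position: [0.4408, -0.2343, 0.2311]
tool_rot: [-3.141, -0.0, 1.741]
force: [0.8, -0.0, -0.7]
grip_width: 0.0853
finger_force: 0.0
```

move_arm:
  plan:
    - [[0.77,0.54,0,0,0,0,1],[0.77,0.54,0,0,0,0,1],[0.77,0.54,0,0,0,0,1],[0.77,0.54,0,0,0,0,1],[0.77,0.54,0,0,0,0,1],[0.91,0.3,0,0,0,0,1],[0.91,0.3,0,0,0,0,1],[0.91,0.3,0,0,0,0,1],[0.91,0.3,0,0,0,0,1],[0.91,0.3,0,0,0,0,1]]

```text
clock: 3.1
position: [0.4949, -0.0545, 0.2311]
tool_rot: [-3.141, -0.0, 1.741]
force: [0.2, 0.0, 0.1]
grip_width: 0.0852
finger_force: 0.0
```

move_arm:
  plan:
    - [[0.91,0.3,0,0,0,0,1],[0.91,0.3,0,0,0,0,1],[0.91,0.3,0,0,0,0,1],[0.91,0.3,0,0,0,0,1],[0.91,0.3,0,0,0,0,1],[0.91,0.3,0,0,0,0,1],[0.91,0.3,0,0,0,0,1],[0.91,0.3,0,0,0,0,1],[0.91,0.3,0,0,0,0,1],[0.91,0.3,0,0,0,0,1]]

```text
clock: 4.1
position: [0.5232, 0.135, 0.2311]
tool_rot: [-3.141, 0.0, 1.741]
force: [0.1, 0.7, 0.3]
grip_width: 0.0855
finger_force: 0.0
```

Run:
```python
from go import *
o=observe(); print(o['clock'],o['position'],o['tool_rot'],o['qpos'].round(2))
rows([[.541,.2675,.231,1.744],[.541,.2675,.141,1.744]])
rows([[.541,.2675,.141,1.744]],step=.9)
```

```text
4.1 [0.5231907  0.13496205 0.23105394] [-3.14107697e+00  5.88184716e-05  1.74113691e+00] [ 0.06  0.43 -0.56  1.8   0.27  0.98 -0.44]
-- 0
[0.91, 0.29, 0.0, -0.0]
[0.91, 0.29, 0.0, -0.0]
[0.91, 0.29, 0.0, -0.0]
[0.91, 0.29, 0.0, -0.0]
[0.91, 0.29, 0.0, -0.0]
[0.91, 0.29, 0.0, -0.0]
[0.91, 0.29, 0.0, -0.0]
[0.0, -0.01, 0.9, -0.01]
[0.0, -0.01, 0.9, -0.01]
[0.0, -0.01, 0.9, -0.01]
-- 10
[0.0, -0.01, 0.9, -0.01]
[0.0, -0.01, 0.9, -0.01]
end [0.5406 0.2672 0.1411 1.7464]
-- 0
[0.71, 0.22, 0.5, -0.0]
[0.71, 0.22, 0.5, -0.0]
[0.71, 0.22, 0.5, -0.0]
[0.71, 0.22, 0.5, -0.0]
[0.71, 0.22, 0.5, -0.0]
[0.71, 0.22, 0.5, -0.0]
[0.71, 0.22, 0.5, -0.0]
[0.71, 0.22, 0.5, -0.0]
[0.71, 0.22, 0.5, -0.0]
end [0.5406 0.2676 0.1411 1.7411]
```

move_arm:
  plan:
    - [[0.91,0.29,0,0,0,0,1],[0.91,0.29,0,0,0,0,1],[0.91,0.29,0,0,0,0,1],[0.91,0.29,0,0,0,0,1],[0.91,0.29,0,0,0,0,1],[0.91,0.29,0,0,0,0,1],[0.91,0.29,0,0,0,0,1],[0,0,0.9,0,0,0,1],[0,0,0.8,0,0,0,1],[0,0,0,0,0,0,1]]

```text
clock: 5.1
position: [0.5407, 0.2662, 0.1952]
tool_rot: [-3.138, 0.001, 1.742]
force: [0.8, -0.2, 0.2]
grip_width: 0.0854
finger_force: 0.0
```

Run:
```python
from go import *
o=observe(); print(o['position'],o['tool_rot'])
im=[]
for n,b in (('top',(185,170,70,80)),('scene',(375,70,90,80))):
    f=grab_frame(n); u,v,w,h=b
    c=cv2.resize(f['color'][v:v+h,u:u+w,::-1],None,fx=5,fy=5,interpolation=cv2.INTER_CUBIC).copy()
    for P,col in (((.5395,.267,.12),(0,255,0)),((.542,.268,.176),(0,0,255)),(o['position'],(255,0,255))):
        q=(proj(f,P)-[u,v]+.5)*5; cv2.circle(c,tuple(q.astype(int)),3,col,-1)
    im.append(c)
cv2.imwrite('pics/g1.png',np.hstack(im))
```

```text
[0.5407307  0.26618243 0.19524498] [-3.13826051e+00  1.02133554e-03  1.74154372e+00]
```

View pics/g1.png

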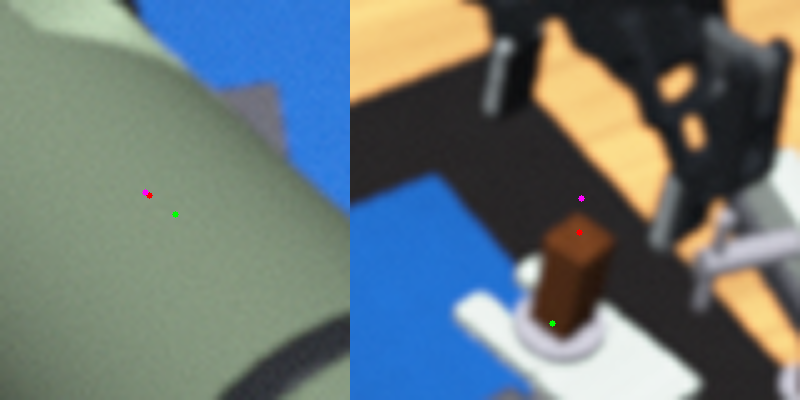

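The scene view shows the open fingers either side of the grip, with the tips at about (495,110) and (665,245) in the crop and the grip top at (580,240). They are centred, so I'll descend and close.

move_arm:
  plan:
    - [[0.05,0,0.9,0,0,0,1],[0,0,0.9,0,0,0,1],[0,0,0.9,0,0,0,1],[0,0,0,0,0,0,1],[0,0,0,0,0,0,-1],[0,0,0,0,0,0,-1],[0,0,0,0,0,0,-1],[0,0,0,0,0,0,-1],[0,0,0,0,0,0,-1],[0,0,0,0,0,0,-1]]
  grip_force: 80

```text
clock: 6.2
position: [0.5417, 0.268, 0.144]
tool_rot: [3.141, -0.0, 1.741]
force: [-1.1, -1.1, 7.0]
grip_width: 0.0209
finger_force: 77.8
```

Run:
```python
from go import *
o=observe(); print(o['position'],o['tool_rot'],o['grip_width'],o['force'],o['moment'])
```

```text
[0.541716   0.2679586  0.14398424] [ 3.14079964e+00 -2.90570686e-04  1.74121128e+00] 0.020859324940975803 [-1.08946705 -1.13672528  6.95875749] [-0.15503522  0.31217769 -0.04747662]
```

move_arm:
  plan:
    - [[0,0,-0.3,0,0,0,-1],[0,0,-0.3,0,0,0,-1],[0,0,0,0,0,0,-1],[0,-0.5,0,0,0,0,-1],[0,-0.9,0,0,0,0,-1],[0,-0.9,0,0,0,0,-1],[0,-0.9,0,0,0,0,-1],[0,-0.9,0,0,0,0,-1],[0,0,-0.8,0,0,0,-1],[0,0,-0.8,0,0,0,-1]]

```text
clock: 7.2
position: [0.4593, 0.2534, 0.1874]
tool_rot: [-3.14, 0.001, 1.742]
force: [0.9, -0.1, -1.8]
grip_width: 0.0209
finger_force: 78.6
```

Run:
```python
from go import *
o=observe(); print(o['position'],o['tool_rot'],o['grip_width'],o['force'],o['moment'])
import pickle
F=pickle.load(open('F0.pkl','rb'))
B=dict(s1=(.4801,-.2711),s2=(.5049,-.2315),r1=(.5482,-.2168),s3=(.5255,-.2871),s4=(.4974,-.324),r2=(.5665,-.273),r3=(.591,-.2312),s5=(.5398,-.3411),r4=(.5867,-.3198),r5=(.6114,-.2842))
C=np.array([.546,-.277]);a=-1.229;M=np.array([[np.cos(a),np.sin(a)],[-np.sin(a),np.cos(a)]])
for k,b in B.items(): print(k,(M@(np.array(b)-C)*1000).round(0))
X=np.array(list(B.values())); best=[]
for x in np.arange(.46,.63,.003):
    for y in np.arange(-.36,-.19,.003):
        q=np.array([x,y]); r=np.linalg.norm(q-C)
        best.append((min(np.linalg.norm(X-q,axis=1).min()-.017,.095-r),x,y))
for b in sorted(best)[::-1][:200:25]: print(np.round(b,3))
f=grab_frame('scene'); save(f,'x.png')
c=cv2.resize(f['color'][100:320,100:500,::-1],None,fx=2,fy=2,interpolation=cv2.INTER_CUBIC)
for b in B.values():
    q=(proj(f,[*b,.028])-[100,100]+.5)*2; cv2.circle(c,tuple(q.astype(int)),2,(0,0,255),-1)
for r,z in((.099,.052),(.095,.006)):
    cv2.polylines(c,[np.array([(proj(f,[C[0]+r*np.cos(t),C[1]+r*np.sin(t),z])-100+.5)*2 for t in np.linspace(0,6.3,80)]).astype(int)],False,(0,255,0),1)
for s in(-1,1):
    q=(proj(f,[*(C+s*.131*M[0]),.05])-[100,100]+.5)*2; cv2.circle(c,tuple(q.astype(int)),2,(0,0,255),-1)
cv2.imwrite('pics/l1.png',c)
```

```text
[0.45931706 0.25342595 0.18740265] [-3.14038677e+00  6.80708294e-04  1.74197772e+00] 0.020870830488703362 [ 0.87122513 -0.1461647  -1.83037736] [ 0.02309534 -0.01193949 -0.04128749]
s1 [-28. -60.]
s2 [-57. -23.]
r1 [-56.  22.]
s3 [  3. -23.]
s4 [ 28. -62.]
r2 [ 3. 21.]
r3 [-28.  58.]
s5 [ 58. -27.]
r4 [54. 24.]
r5 [29. 59.]
[ 0.019  0.535 -0.252]
[ 0.015  0.622 -0.252]
[ 0.014  0.547 -0.249]
[ 0.013  0.625 -0.255]
[ 0.013  0.514 -0.201]
[ 0.012  0.625 -0.252]
[ 0.012  0.52  -0.207]
[ 0.011  0.565 -0.354]
```

View pics/l1.png

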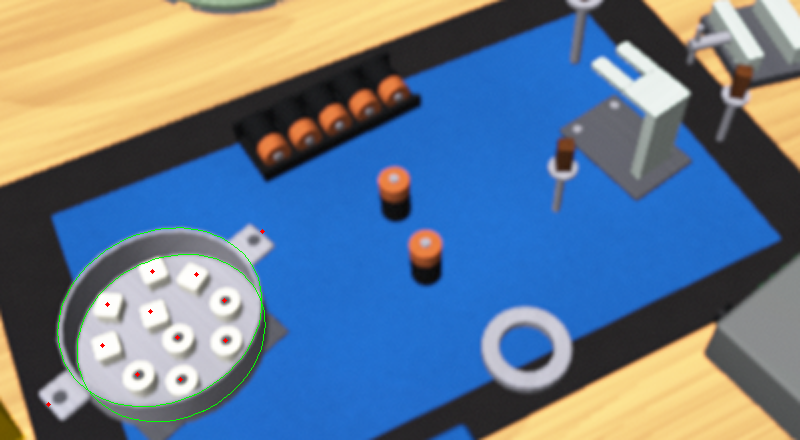

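The picture shows the rod held upright, with its collar at (583,0). My pot and bead fits overlay well, so the entry gap between beads is at pot coordinates (-28,0). I'll go over to the pot.

Run:
```python
from go import *
rows([[.47,.19,.225,1.742],[.537,-.2515,.225,1.742],[.537,-.2515,.145,1.742]],step=.97)
```

```text
-- 0
[-0.81, -0.02, -0.44, -0.0]
[-0.81, -0.02, -0.44, -0.0]
[-0.81, -0.02, -0.44, -0.0]
[-0.81, -0.02, -0.44, -0.0]
[-0.93, -0.02, 0.0, -0.0]
[-0.93, -0.02, 0.0, -0.0]
[-0.93, -0.02, 0.0, -0.0]
[-0.93, -0.02, 0.0, -0.0]
[-0.93, -0.02, 0.0, -0.0]
[-0.93, -0.02, 0.0, -0.0]
-- 10
[-0.93, -0.02, 0.0, -0.0]
[-0.93, -0.02, 0.0, -0.0]
[-0.93, -0.02, 0.0, -0.0]
[-0.93, -0.02, 0.0, -0.0]
[-0.93, -0.02, 0.0, -0.0]
[-0.93, -0.02, 0.0, -0.0]
[-0.93, -0.02, 0.0, -0.0]
[-0.93, -0.02, 0.0, -0.0]
[-0.93, -0.02, 0.0, -0.0]
[-0.93, -0.02, 0.0, -0.0]
-- 20
[-0.93, -0.02, 0.0, -0.0]
[-0.93, -0.02, 0.0, -0.0]
[-0.93, -0.02, 0.0, -0.0]
[-0.93, -0.02, 0.0, -0.0]
[-0.93, -0.02, 0.0, -0.0]
[-0.93, -0.02, 0.0, -0.0]
[-0.93, -0.02, 0.0, -0.0]
[-0.93, -0.02, 0.0, -0.0]
[-0.0, 0.01, 0.8, -0.0]
[-0.0, 0.01, 0.8, -0.0]
-- 30
[-0.0, 0.01, 0.8, -0.0]
[-0.0, 0.01, 0.8, -0.0]
[-0.0, 0.01, 0.8, -0.0]
end [ 0.5373 -0.2513  0.1451  1.7417]
```

move_arm:
  plan:
    - [[-0.81,-0.02,-0.44,0,0,0,-1],[-0.81,-0.02,-0.44,0,0,0,-1],[-0.81,-0.02,-0.44,0,0,0,-1],[-0.81,-0.02,-0.44,0,0,0,-1],[-0.93,-0.02,0,0,0,0,-1],[-0.93,-0.02,0,0,0,0,-1],[-0.93,-0.02,0,0,0,0,-1],[-0.93,-0.02,0,0,0,0,-1],[-0.93,-0.02,0,0,0,0,-1],[-0.93,-0.02,0,0,0,0,-1]]

```text
clock: 8.25
position: [0.486, 0.0785, 0.222]
tool_rot: [-3.141, 0.0, 1.741]
force: [0.1, -0.0, -1.9]
grip_width: 0.0209
finger_force: 78.6
```

move_arm:
  plan:
    - [[-0.93,-0.02,0,0,0,0,-1],[-0.93,-0.02,0,0,0,0,-1],[-0.93,-0.02,0,0,0,0,-1],[-0.93,-0.02,0,0,0,0,-1],[-0.93,-0.02,0,0,0,0,-1],[-0.93,-0.02,0,0,0,0,-1],[-0.93,-0.02,0,0,0,0,-1],[-0.93,-0.02,0,0,0,0,-1],[-0.93,-0.02,0,0,0,0,-1],[-0.93,-0.02,0,0,0,0,-1]]

```text
clock: 9.25
position: [0.5137, -0.1052, 0.2219]
tool_rot: [-3.141, -0.0, 1.741]
force: [1.1, -0.1, -2.0]
grip_width: 0.021
finger_force: 78.6
```

move_arm:
  plan:
    - [[-0.93,-0.02,0,0,0,0,-1],[-0.93,-0.02,0,0,0,0,-1],[-0.93,-0.02,0,0,0,0,-1],[-0.93,-0.02,0,0,0,0,-1],[-0.93,-0.02,0,0,0,0,-1],[-0.93,-0.02,0,0,0,0,-1],[-0.93,-0.02,0,0,0,0,-1],[-0.93,-0.02,0,0,0,0,-1],[0,0,0,0,0,0,-1],[0,0,0,0,0,0,-1]]

```text
clock: 10.25
position: [0.5361, -0.2519, 0.222]
tool_rot: [-3.141, -0.001, 1.741]
force: [-0.0, 0.4, -2.1]
grip_width: 0.021
finger_force: 78.6
```

Run:
```python
from go import *
o=observe(); print(o['clock'],o['position'],o['tool_rot'],o['grip_width'],o['force'],o['moment'])
rows([[.537,-.2515,.144,1.742]])
f=grab_frame('scene'); C=(.546,-.277)
c=cv2.resize(f['color'][150:330,90:290,::-1],None,fx=3,fy=3,interpolation=cv2.INTER_CUBIC)
p=o['position']
for P in ([p[0],p[1],p[2]-.124],[p[0],p[1],p[2]-.124+.05],[.537,-.2515,.006]):
    q=(proj(f,P)-[90,150]+.5)*3; cv2.circle(c,tuple(q.astype(int)),3,(0,0,255),-1)
cv2.imwrite('pics/p1.png',c)
```

```text
10.25 [ 0.53606434 -0.25185954  0.2220487 ] [-3.14115501e+00 -5.15263371e-04  1.74078575e+00] 0.02103543307230683 [-0.01473706  0.41102337 -2.09827566] [ 0.11451568 -0.01227615 -0.05230011]
-- 0
[0.0, 0.01, 0.98, -0.0]
[0.0, 0.01, 0.98, -0.0]
[0.0, 0.01, 0.98, -0.0]
[0.0, 0.01, 0.98, -0.0]
end [ 0.5369 -0.2517  0.1436  1.7408]
```

View pics/p1.png

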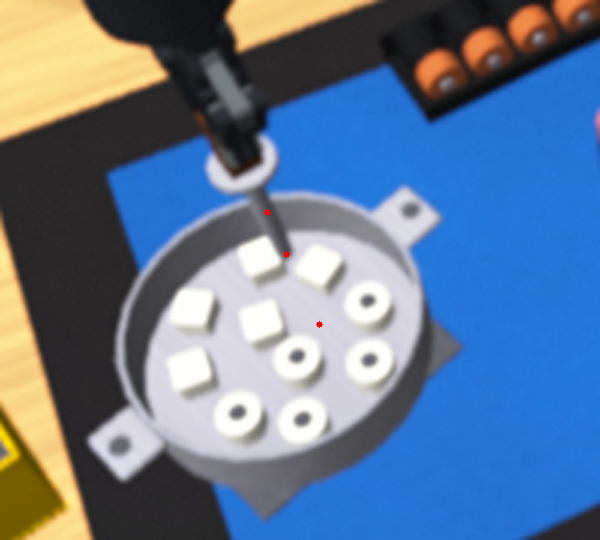

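The rod tip at (284,255) matches my prediction, and the entry point (319,324) lies in the gap. I'll descend and feel for the floor.

move_arm:
  plan:
    - [[0,0,0.9,0,0,0,-1],[0,0,0.9,0,0,0,-1],[0,0,0.9,0,0,0,-1],[0,0,0.9,0,0,0,-1],[0,0,0.2,0,0,0,-1],[0,0,0.2,0,0,0,-1],[0,0,0.2,0,0,0,-1],[0,0,0.1,0,0,0,-1],[0,0,0.1,0,0,0,-1],[0,0,0,0,0,0,-1]]

```text
clock: 11.3
position: [0.5364, -0.2519, 0.1346]
tool_rot: [3.142, 0.0, 1.741]
force: [-0.3, -0.6, -2.4]
grip_width: 0.0206
finger_force: 78.6
```

move_arm:
  plan:
    - [[0,0,0.05,0,0,0,-1],[0,0,0.05,0,0,0,-1],[0,0,0.05,0,0,0,-1],[0,0,0.04,0,0,0,-1],[0,0,0.03,0,0,0,-1],[0,0,0.03,0,0,0,-1],[0,0,0,0,0,0,-1],[0,0,0,0,0,0,-1],[0,0,0,0,0,0,-1],[0,0,0,0,0,0,-1]]

```text
clock: 12.3
position: [0.5364, -0.2519, 0.1296]
tool_rot: [3.141, 0.0, 1.741]
force: [-0.5, -0.0, 1.8]
grip_width: 0.0208
finger_force: 79.5
```

Contact is felt: about +4 N at TCP z 0.1296. I'll raise the rod a hair and start stirring.

```bash
cat > pot.py <<'E'
from go import *
C=np.array([.546,-.277]);A=-1.229
U=np.array([np.cos(A),np.sin(A)]);V=np.array([-U[1],U[0]])
def w(a,b,z=.131): return [*(C+(a*U+b*V)/1000),z,1.742]
def pot(xy): d=(np.array(xy[:2])-C)*1000; return np.array([d@U,d@V]).round(1)
def arc(r,t0,t1,n=10): return [w(r*np.cos(np.radians(t)),r*np.sin(np.radians(t))) for t in np.linspace(t0,t1,n)]
def look(name):
    f=grab_frame('scene'); c=cv2.resize(f['color'][180:330,100:280,::-1],None,fx=4,fy=4,interpolation=cv2.INTER_CUBIC)
    pr=lambda P:tuple(((proj(f,P)-[100,180]+.5)*4).astype(int))
    for s in(-90,90):
        cv2.line(c,pr(w(s,0,.028)[:3]),pr(w(-s,0,.028)[:3]),(0,0,255),1); cv2.line(c,pr(w(0,s,.028)[:3]),pr(w(0,-s,.028)[:3]),(0,160,0),1)
    cv2.putText(c,'+a',pr(w(90,0,.028)[:3]),0,.6,(0,0,255),2); cv2.putText(c,'+b',pr(w(0,90,.028)[:3]),0,.6,(0,160,0),2)
    cv2.imwrite('pics/'+name,c); return f
E
python3 - <<'E'
from pot import *
o=observe(); print(pot(o['position']))
rows([w(-28,-32),w(3,-47),w(5,16)],step=.5)
E
```

```text
[-26.9  -0.6]
-- 0
[-0.05, -0.39, -0.02, -0.0]
[-0.05, -0.39, -0.02, -0.0]
[-0.05, -0.39, -0.02, -0.0]
[-0.05, -0.39, -0.02, -0.0]
[-0.42, -0.12, 0.0, -0.0]
[-0.42, -0.12, 0.0, -0.0]
[-0.42, -0.12, 0.0, -0.0]
[-0.42, -0.12, 0.0, -0.0]
[0.06, 0.45, 0.0, -0.0]
[0.06, 0.45, 0.0, -0.0]
-- 10
[0.06, 0.45, 0.0, -0.0]
[0.06, 0.45, 0.0, -0.0]
[0.06, 0.45, 0.0, -0.0]
[0.06, 0.45, 0.0, -0.0]
[0.06, 0.45, 0.0, -0.0]
end [ 0.5633 -0.2769  0.1312  1.7413]
```

move_arm:
  plan:
    - [[-0.05,-0.39,-0.1,0,0,0,-1],[-0.05,-0.39,-0.02,0,0,0,-1],[-0.05,-0.39,0,0,0,0,-1],[-0.05,-0.39,0,0,0,0,-1],[-0.42,-0.12,0,0,0,0,-1],[-0.42,-0.12,0,0,0,0,-1],[-0.42,-0.12,0,0,0,0,-1],[-0.42,-0.12,0,0,0,0,-1],[0.06,0.45,0,0,0,0,-1],[0.06,0.45,0,0,0,0,-1]]

```text
clock: 13.3
position: [0.5205, -0.2905, 0.1318]
tool_rot: [3.141, -0.0, 1.741]
force: [-0.1, -0.2, -1.0]
grip_width: 0.0208
finger_force: 78.9
```

move_arm:
  plan:
    - [[0.06,0.45,0,0,0,0,-1],[0.06,0.45,0,0,0,0,-1],[0.06,0.45,0,0,0,0,-1],[0.06,0.45,0,0,0,0,-1],[0.06,0.45,0,0,0,0,-1],[0,0,0,0,0,0,-1],[0,-0.2,0,0,0,0,-1],[0,-0.2,0,0,0,0,-1],[0,-0.2,0,0,0,0,-1],[0,0,0,0,0,0,-1]]

```text
clock: 14.3
position: [0.5504, -0.2795, 0.132]
tool_rot: [-3.141, 0.0, 1.74]
force: [0.6, -0.7, -2.0]
grip_width: 0.0209
finger_force: 78.6
```

Run:
```python
from pot import *
o=observe(); print(o['clock'],pot(o['position']),o['position'][2],o['tool_rot'],o['force'],o['moment'])
look('s1.png')
rows([w(-25,25),w(-46,44)]+arc(66,136,215,8),step=.5)
```

```text
14.3 [3.9 3.3] 0.13201598376468995 [-3.14111421e+00  2.49956667e-04  1.74029656e+00] [ 0.64052176 -0.66702179 -1.98387593] [ 0.0105053  -0.05436038  0.0207764 ]
-- 0
[0.4, 0.2, 0.01, -0.0]
[0.4, 0.2, 0.01, -0.0]
[0.4, 0.2, 0.01, -0.0]
[0.4, 0.2, 0.01, -0.0]
[0.4, 0.25, 0.0, -0.0]
[0.4, 0.25, 0.0, -0.0]
[0.4, 0.25, 0.0, -0.0]
[0.09, 0.08, 0.01, -0.01]
[0.15, -0.28, 0.0, -0.0]
[0.15, -0.28, 0.0, -0.0]
-- 10
[0.1, -0.31, 0.0, -0.0]
[0.1, -0.31, 0.0, -0.0]
[0.03, -0.33, 0.0, -0.0]
[0.03, -0.33, 0.0, -0.0]
[-0.03, -0.32, 0.0, -0.0]
[-0.03, -0.32, 0.0, -0.0]
[-0.09, -0.31, 0.0, -0.0]
[-0.09, -0.31, 0.0, -0.0]
[-0.15, -0.29, 0.0, -0.0]
[-0.15, -0.29, 0.0, -0.0]
-- 20
[-0.21, -0.25, 0.0, -0.0]
[-0.21, -0.25, 0.0, -0.0]
end [ 0.4922 -0.2389  0.131   1.7416]
```

View pics/s1.png

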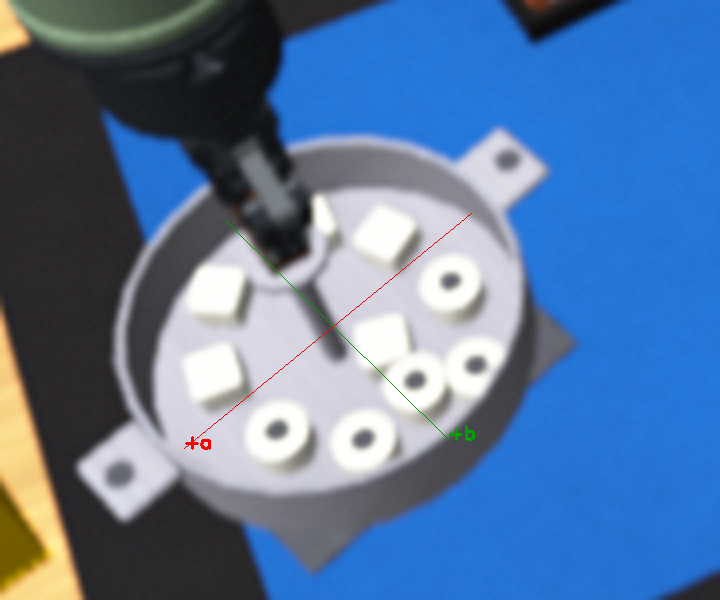

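The picture shows the central square at about (385,340) pushed over to the +b half with a<0, and round2 shoved towards the wall. Next I'll sweep a round bead along the wall from the +a side into -b.

Run:
```python
from pot import *
rows([w(25,28),w(47,46)]+arc(67,42,-22,7),step=.5)
```

```text
-- 0
[-0.21, 0.34, 0.01, -0.0]
[-0.21, 0.34, 0.01, -0.0]
[-0.21, 0.34, 0.01, -0.0]
[-0.21, 0.34, 0.01, -0.0]
[-0.31, 0.36, 0.0, -0.0]
[-0.31, 0.36, 0.0, -0.0]
[-0.31, 0.36, 0.0, -0.0]
[-0.14, -0.03, 0.01, -0.01]
[-0.23, -0.21, 0.0, -0.0]
[-0.23, -0.21, 0.0, -0.0]
-- 10
[-0.18, -0.26, 0.0, -0.0]
[-0.18, -0.26, 0.0, -0.0]
[-0.13, -0.28, 0.0, -0.0]
[-0.13, -0.28, 0.0, -0.0]
[-0.08, -0.3, 0.0, -0.0]
[-0.08, -0.3, 0.0, -0.0]
[-0.02, -0.31, 0.0, -0.0]
[-0.02, -0.31, 0.0, -0.0]
[0.04, -0.31, 0.0, -0.0]
[0.04, -0.31, 0.0, -0.0]
end [ 0.5431 -0.3438  0.131   1.7416]
```

move_arm:
  plan:
    - [[-0.21,0.34,0,0,0,0,-1],[-0.21,0.34,0,0,0,0,-1],[-0.21,0.34,0,0,0,0,-1],[-0.21,0.34,0,0,0,0,-1],[-0.31,0.36,0,0,0,0,-1],[-0.31,0.36,0,0,0,0,-1],[-0.31,0.36,0,0,0,0,-1],[-0.14,-0.03,0,0,0,0,-1],[-0.23,-0.21,0,0,0,0,-1],[-0.23,-0.21,0,0,0,0,-1]]

```text
clock: 15.35
position: [0.598, -0.3193, 0.1318]
tool_rot: [-3.141, -0.0, 1.741]
force: [-0.8, 0.1, -1.4]
grip_width: 0.021
finger_force: 78.7
```

move_arm:
  plan:
    - [[-0.18,-0.26,0,0,0,0,-1],[-0.18,-0.26,0,0,0,0,-1],[-0.13,-0.28,0,0,0,0,-1],[-0.13,-0.28,0,0,0,0,-1],[-0.08,-0.3,0,0,0,0,-1],[-0.08,-0.3,0,0,0,0,-1],[-0.02,-0.31,0,0,0,0,-1],[-0.02,-0.31,0,0,0,0,-1],[0.04,-0.31,0,0,0,0,-1],[0.04,-0.31,0,0,0,0,-1]]

```text
clock: 16.35
position: [0.5438, -0.3426, 0.132]
tool_rot: [3.14, -0.001, 1.741]
force: [7.0, 7.6, -1.1]
grip_width: 0.021
finger_force: 78.9
```

Run:
```python
from pot import *
o=observe(); print(o['clock'],pot(o['position']),o['position'][2],o['tool_rot'],o['force'],o['moment'])
look('s2.png')
```

```text
16.35 [ 61.1 -24.1] 0.13202961074210193 [ 3.14020412e+00 -7.29394656e-04  1.74149929e+00] [ 7.01912116  7.57066555 -1.10377274] [ 2.52559995 -2.07718584 -0.05657678]
```

View pics/s2.png

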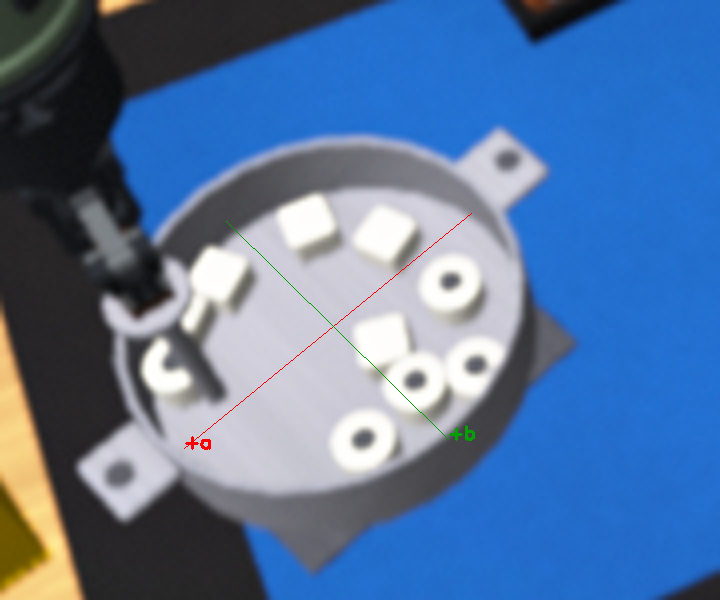

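The picture shows a round wedged at the wall at (168,368), on the -b, +a side. One square at (383,332) is in +b, -a. The force is about 10 N, so I'll back off and measure the bead coordinates.

Run:
```python
from pot import *
rows([w(42,0)],step=.5)
for n,q in dict(r4=(168,365),s3=(383,328),r1=(450,282),r3=(475,362),r2=(415,380),r5=(363,438),s2=(386,230),s1=(307,220),s4=(219,270)).items():
    f=None
    import types
    if 'F' not in globals(): F=grab_frame('scene')
    print(n,pot(onz(F,100+(q[0]+.5)/4-.5,180+(q[1]+.5)/4-.5,.028)))
```

```text
-- 0
[0.28, 0.26, 0.01, -0.0]
[0.28, 0.26, 0.01, -0.0]
[0.28, 0.26, 0.01, -0.0]
[0.28, 0.26, 0.01, -0.0]
end [ 0.5598 -0.3168  0.1313  1.7414]
r4 [ 69.1 -42.8]
s3 [-16.5  19.2]
r1 [-56.3  23.5]
r3 [-35.7  67.7]
r2 [-9.1 53.6]
r5 [27.7 59.4]
s2 [-53.4 -24.7]
s1 [-29.2 -59.8]
s4 [ 19.8 -68.8]
```

All halves hold both kinds with at least 16 mm margin. I'll back off and lift clear.

move_arm:
  plan:
    - [[0.28,0.26,0,0,0,0,-1],[0.28,0.26,0,0,0,0,-1],[0.28,0.26,0,0,0,0,-1],[0.28,0.26,0,0,0,0,-1],[0,0,-0.4,0,0,0,-1],[0,0,-0.9,0,0,0,-1],[0,0,-0.9,0,0,0,-1],[0,0,-0.9,0,0,0,-1],[0,0,-0.9,0,0,0,-1],[0,0,-0.6,0,0,0,-1]]

```text
clock: 17.45
position: [0.5605, -0.3181, 0.2257]
tool_rot: [3.141, 0.001, 1.741]
force: [0.1, 0.5, -1.6]
grip_width: 0.0211
finger_force: 79.2
```

Run:
```python
from pot import *
o=observe(); print(o['clock'],o['position'],o['tool_rot'],o['force'])
# stage 60 mm before the seat along hanger -x, at lift 12 mm
h=np.array([np.cos(.173),np.sin(.173)]); s=np.array([.5417,.268])-.075*h; print(s)
rows([[*(s+[.01,-.08]),.222,1.742],[*s,.2,1.742]],step=.97)
```

```text
17.45 [ 0.56047233 -0.31809796  0.22572599] [3.14060668e+00 1.00035824e-03 1.74098072e+00] [ 0.14331758  0.50058667 -1.61263807]
[0.46781954 0.25508962]
-- 0
[0.96, 0.0, 0.01, -0.0]
[0.96, 0.0, 0.01, -0.0]
[0.96, 0.0, 0.01, -0.0]
[0.96, 0.0, 0.01, -0.0]
[0.96, 0.0, 0.01, -0.0]
[0.96, 0.0, 0.01, -0.0]
[0.96, 0.0, 0.01, -0.0]
[0.96, 0.0, 0.01, -0.0]
[0.96, 0.0, 0.01, -0.0]
[0.96, 0.0, 0.01, -0.0]
-- 10
[0.96, 0.0, 0.01, -0.0]
[0.96, 0.0, 0.01, -0.0]
[0.96, 0.0, 0.01, -0.0]
[0.96, 0.0, 0.01, -0.0]
[0.96, 0.0, 0.01, -0.0]
[0.96, 0.0, 0.01, -0.0]
[0.96, 0.0, 0.01, -0.0]
[0.96, 0.0, 0.01, -0.0]
[0.96, 0.0, 0.01, -0.0]
[0.96, 0.0, 0.01, -0.0]
-- 20
[0.96, 0.0, 0.01, -0.0]
[0.96, 0.0, 0.01, -0.0]
[0.96, 0.0, 0.01, -0.0]
[0.96, 0.0, 0.01, -0.0]
[0.96, 0.0, 0.01, -0.0]
[0.96, 0.0, 0.01, -0.0]
[0.81, 0.06, 0.21, -0.0]
[0.81, 0.06, 0.21, -0.0]
[0.81, 0.06, 0.21, -0.0]
[0.81, 0.06, 0.21, -0.0]
-- 30
[0.81, 0.06, 0.21, -0.0]
end [0.4681 0.2547 0.1995 1.741 ]
```

move_arm:
  plan:
    - [[0.96,0,0,0,0,0,-1],[0.96,0,0,0,0,0,-1],[0.96,0,0,0,0,0,-1],[0.96,0,0,0,0,0,-1],[0.96,0,0,0,0,0,-1],[0.96,0,0,0,0,0,-1],[0.96,0,0,0,0,0,-1],[0.96,0,0,0,0,0,-1],[0.96,0,0,0,0,0,-1],[0.96,0,0,0,0,0,-1]]

```text
clock: 18.45
position: [0.5274, -0.1276, 0.224]
tool_rot: [-3.142, 0.0, 1.741]
force: [0.0, 0.3, -2.6]
grip_width: 0.0209
finger_force: 79.2
```

move_arm:
  plan:
    - [[0.96,0,0,0,0,0,-1],[0.96,0,0,0,0,0,-1],[0.96,0,0,0,0,0,-1],[0.96,0,0,0,0,0,-1],[0.96,0,0,0,0,0,-1],[0.96,0,0,0,0,0,-1],[0.96,0,0,0,0,0,-1],[0.96,0,0,0,0,0,-1],[0.96,0,0,0,0,0,-1],[0.96,0,0,0,0,0,-1]]

```text
clock: 19.45
position: [0.4948, 0.0616, 0.2241]
tool_rot: [3.141, 0.0, 1.741]
force: [0.0, -0.3, -1.9]
grip_width: 0.0209
finger_force: 79.2
```

move_arm:
  plan:
    - [[0.96,0,0,0,0,0,-1],[0.96,0,0,0,0,0,-1],[0.96,0,0,0,0,0,-1],[0.96,0,0,0,0,0,-1],[0.96,0,0,0,0,0,-1],[0.96,0,0,0,0,0,-1],[0.8,0.05,0,0,0,0,-1],[0.8,0.05,0,0,0,0,-1],[0.8,0.05,0,0,0,0,-1],[0,0,0,0,0,0,-1]]

```text
clock: 20.45
position: [0.4697, 0.2242, 0.2241]
tool_rot: [3.141, -0.001, 1.744]
force: [-0.0, -0.9, -1.9]
grip_width: 0.0208
finger_force: 79.2
```

Run:
```python
from pot import *
o=observe(); print(o['clock'],o['position'],o['tool_rot'],o['force'])
p=o['position']
f=look('tmp.png'); a=cv2.resize(cv2.imread('pics/tmp.png'),(480,400))
def ov(c,pr):
    for z in(-.124,-.075,-.03): cv2.circle(c,pr([p[0],p[1],p[2]+z]),2,(0,0,255),-1)
    cv2.polylines(c,[np.array([pr([p[0]+.02*np.cos(t),p[1]+.02*np.sin(t),p[2]-.024]) for t in np.linspace(0,6.3,40)])],False,(0,255,0),1)
    return c
out=[]
q=proj(f,[p[0],p[1],p[2]-.08]).astype(int); u,v=max(0,q[0]-32),max(0,q[1]-40)
c=cv2.resize(f['color'][v:v+80,u:u+64,::-1],None,fx=5,fy=5,interpolation=cv2.INTER_CUBIC)
ov(c,lambda P:tuple(((proj(f,P)-[u,v]+.5)*5).astype(int)))
cv2.imwrite('pics/r1.png',np.hstack([a,c[:400]]))
```

```text
20.45 [0.46970814 0.22418752 0.22412417] [ 3.14134035e+00 -9.51867653e-04  1.74378170e+00] [-0.02981007 -0.85945888 -1.92608607]
```

View pics/r1.png

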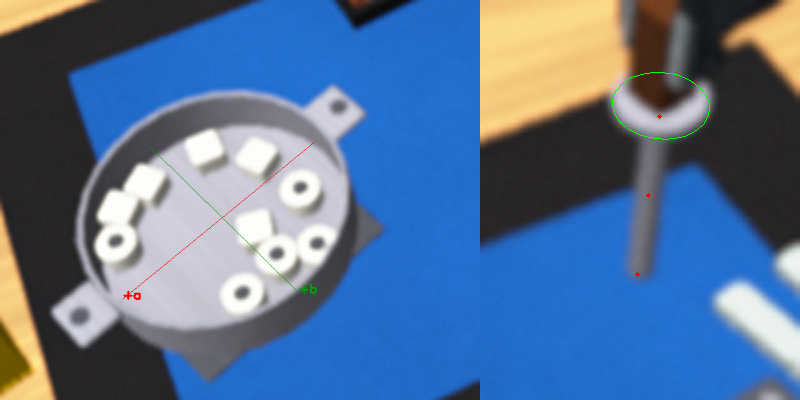

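The left part of the picture shows both kinds in all four halves. The right part shows the rod still upright under the TCP, tip at (638,275). Now I'll hang it up.

Run:
```python
from pot import *
rows([[.4678,.2548,.19,1.743],[.4678,.2548,.155,1.743],[.5413,.2677,.155,1.743]],step=.9)
```

```text
-- 0
[0.53, 0.06, 0.57, -0.0]
[0.53, 0.06, 0.57, -0.0]
[0.53, 0.06, 0.57, -0.0]
[0.0, -0.01, 0.87, -0.0]
[0.0, -0.01, 0.87, -0.0]
[0.0, 0.75, -0.0, -0.0]
[0.0, 0.75, -0.0, -0.0]
[0.0, 0.75, -0.0, -0.0]
[0.0, 0.75, -0.0, -0.0]
[0.0, 0.75, -0.0, -0.0]
end [0.5416 0.2675 0.155  1.7428]
```

move_arm:
  plan:
    - [[0.53,0.06,0.57,0,0,0,-1],[0.53,0.06,0.57,0,0,0,-1],[0.53,0.06,0.57,0,0,0,-1],[0,0,0.87,0,0,0,-1],[0,0,0.87,0,0,0,-1],[0,0,0,0,0,0,-1],[0,0.4,0,0,0,0,-1],[0,0.4,0,0,0,0,-1],[0,0.4,0,0,0,0,-1],[0,0,0,0,0,0,-1]]

```text
clock: 21.5
position: [0.4937, 0.2582, 0.1553]
tool_rot: [3.141, -0.0, 1.74]
force: [-0.4, 0.1, -2.6]
grip_width: 0.0212
finger_force: 79.1
```

Run:
```python
from pot import *
o=observe(); print(o['clock'],o['position'],o['tool_rot'],o['force'])
rows([[.5413,.2677,.155,1.743]],step=.4)
```

```text
21.5 [0.49365656 0.25815507 0.15530219] [ 3.14050241e+00 -4.87942510e-04  1.74019289e+00] [-0.43862271  0.07865269 -2.55221421]
-- 0
[0.01, 0.35, 0.0, -0.0]
[0.01, 0.35, 0.0, -0.0]
[0.01, 0.35, 0.0, -0.0]
[0.01, 0.35, 0.0, -0.0]
[0.01, 0.35, 0.0, -0.0]
[0.01, 0.35, 0.0, -0.0]
[0.01, 0.35, 0.0, -0.0]
end [0.5417 0.2678 0.1553 1.7402]
```

move_arm:
  plan:
    - [[0.02,0.35,0,0,0,0,-1],[0.02,0.35,0,0,0,0,-1],[0.02,0.35,0,0,0,0,-1],[0.01,0.35,0,0,0,0,-1],[0.01,0.35,0,0,0,0,-1],[0.01,0.35,0,0,0,0,-1],[0.01,0.35,0,0,0,0,-1],[0,0,0,0,0,0,-1],[0,0,0.2,0,0,0,-1],[0,0,0.15,0,0,0,-1]]

```text
clock: 22.5
position: [0.5398, 0.2682, 0.1475]
tool_rot: [-3.141, 0.0, 1.741]
force: [-0.1, 0.2, -1.6]
grip_width: 0.021
finger_force: 79.2
```

move_arm:
  plan:
    - [[0,0.05,0.05,0,0,0,-1],[0,0,0.05,0,0,0,-1],[0,0,0.04,0,0,0,-1],[0,0,0.03,0,0,0,-1],[0,0,0.03,0,0,0,-1],[0,0,0,0,0,0,-1],[0,0,0,0,0,0,-1],[0,0,0,0,0,0,-1],[0,0,0,0,0,0,-1],[0,0,0,0,0,0,-1]]

```text
clock: 23.5
position: [0.5412, 0.2686, 0.1441]
tool_rot: [3.141, -0.0, 1.741]
force: [-2.1, -0.4, 4.7]
grip_width: 0.0205
finger_force: 80.0
```

move_arm:
  plan:
    - [[0,0,-0.04,0,0,0,-1],[0,0,0,0,0,0,-0.4],[0,0,0,0,0,0,0],[0,0,0,0,0,0,0.5],[0,0,0,0,0,0,1],[0,0,0,0,0,0,1],[0,0,0,0,0,0,1],[0,0,0,0,0,0,1],[0,0,0,0,0,0,1],[0,0,0,0,0,0,1]]
  grip_force: 30

```text
clock: 24.5
position: [0.5412, 0.2685, 0.1447]
tool_rot: [-3.142, -0.0, 1.741]
force: [0.4, -0.1, -0.5]
grip_width: 0.0855
finger_force: 0.0
```

move_arm:
  plan:
    - [[0,0,-0.3,0,0,0,1],[0,0,-0.7,0,0,0,1],[0,0,-0.9,0,0,0,1],[0,0,-0.9,0,0,0,1],[0,0,-0.9,0,0,0,1],[0,0,-0.9,0,0,0,1],[-0.6,-0.5,-0.5,0,0,0,1],[-0.6,-0.6,0,0,0,0,1],[-0.6,-0.6,0,0,0,0,1],[-0.6,-0.6,0,0,0,0,1]]

```text
clock: 25.5
position: [0.5037, 0.213, 0.248]
tool_rot: [3.14, -0.0, 1.741]
force: [0.6, 1.0, 0.4]
grip_width: 0.0859
finger_force: 0.0
```

move_arm:
  plan:
    - [[-0.8,-0.5,0,0,0,0,1],[-0.8,-0.5,0,0,0,0,1],[-0.8,-0.5,0,0,0,0,1],[-0.8,0,0,0,0,0,1],[-0.8,0,0,0,0,0,1],[-0.8,0,0,0,0,0,1],[0,0,0,0,0,0,1],[0,0,0,0,0,0,1],[0,0,0,0,0,0,1],[0,0,0,0,0,0,1]]

```text
clock: 26.5
position: [0.4906, 0.1144, 0.2469]
tool_rot: [3.141, -0.0, 1.742]
force: [-0.0, 0.0, -0.1]
grip_width: 0.0857
finger_force: 0.0
```

Run:
```python
from pot import *
o=observe(); print(o['clock'],o['position'],o['force'])
c1=lambda f,u,v,w,h,s:cv2.resize(f['color'][v:v+h,u:u+w,::-1],None,fx=s,fy=s,interpolation=cv2.INTER_CUBIC)
S=grab_frame('scene');T=grab_frame('top')
a=np.hstack([c1(T,195,175,75,75,4),c1(S,375,95,75,75,4)])
b=c1(S,100,150,300,150,2)
cv2.imwrite('pics/end.png',np.vstack([a,b]))
```

```text
26.5 [0.49059837 0.11444602 0.24694318] [-0.02109345  0.02665053 -0.10495861]
```

View pics/end.png

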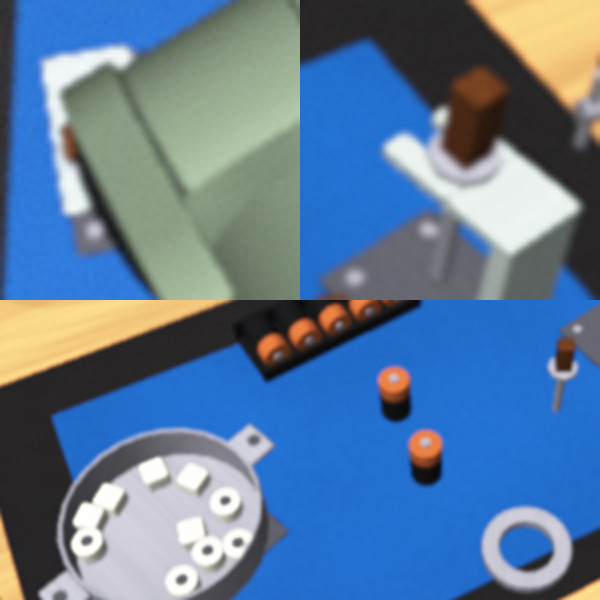

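The rod hangs upright in the fork, with its collar at (465,160). The cells and coil look undisturbed, and all ten beads are in the pot and mixed.

```bash
python3 -c "
from workcell import job_done
print(job_done())"
```

```text
the job is handed in; nothing more can be done
None
```

I stirred the beads until both kinds lay in every half of the pot, hung the rod back in the fork by its collar, and handed the job in at about 26.5 s; only one square bead is on the round side and only one round bead on the square side.

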